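Hang the lift-off door on the filter cabinet

TASK

Take the loose door out of its wooden stand and hang it back on the blue filter cabinet: with the door standing well open, lower it gently so both hinge sockets slide fully down over the two upright pintles at once, feeling for the pins rather than forcing them. Then let go, swing the door shut against its bumpers, and leave the other things on the bench where they are.

Things in the scene. Friction and masses are not known exactly. Their poses are not given: they have to be found in the camera images.
- door_centre (a point): Centre of the loose door (aluminium frame 14 mm thick, white 5 mm panel): 163 wide, 200 mm high, 0.35 to 0.6 kg, centre of mass close to here. Own +x: from hinge edge to free edge; +y: outer face; +z up. Hinge line (axis of both sockets): parallel to z, 98.5 mm along -x. On the outer face a black knob stands out 27 mm, 70.5 mm along +x, level with this point.
- door_top (a point): Middle of the door's top edge, 100 mm above its centre, axes as the door's. The top rail below it is 163 mm long, 32 mm high, 14 mm thick and can be pinched from above anywhere along it.
- socket_low (a point): Centre of the lower mouth of the lower hinge socket: a dark steel tube on the hinge edge, outer diameter 18 mm, bore 10 mm right through, 22 mm long, running up from this point. 75 mm below the height of the door's centre. Axes as the door's.
- socket_high (a point): The same for the upper socket, an equal tube on the same line; its mouth is 110 mm above that of the lower one. Both sockets meet both pin tips at the same height.
- door_free_edge (a point): Middle of the door's free edge, 180 mm from the hinge line and 81.5 mm from the door's centre. Axes as the door's.
- stand_top (a point): Floor of the fixed wooden stand (base 130 x 90 mm), 12 mm above the bench; the door's lower edge rests on it at the start. Four cheeks rise 40 mm above this floor and hold the door upright in a slot along the stand's x axis, with about 1 mm of play each side.
- cabinet: Fixed blue filter cabinet, 160 (x) x 200 (y) x 245 mm high; origin: centre of its underside. Open front: the -x face, hinge at its -y end. A door hung 90 degrees open has its +x along the cabinet's -x and its outer face to the cabinet's -y; to shut, its free edge swings towards the cabinet's +y and +x until its outer face looks to -x.
- pintle_low_nominal (a point): NOMINAL foot of the lower pintle (brass pin, 8 mm diameter, 18 mm long, hardly chamfered, on a steel shoulder 14 mm in diameter), 55 mm above the bench; axes as the cabinet's. The hinge plate has slotted holes: both pins together really stand 2 to 4 mm off, one way or the other, along the cabinet's x and up to 4 mm along its y; height exact. 21 mm behind them is the plate. Fully home the socket's mouth rests on the shoulder.
- pintle_high_nominal (a point): NOMINAL foot of the upper pintle, 110 mm straight above the lower; an equal pin, shifted just as the lower one. The pins do not move during the job. The hinge must not be forced: more than 60 N between door and cabinet spoils it.
- bumper_mid (a point): Half-way between two small black rubber bumpers on the front's +y side, at their tips, 20 mm before the face, 130 mm above the bench; axes as the cabinet's. The back of the shut door rests on them, the mid-plane of its free end then being about 7 mm before (-x of) this point. Nothing latches: the door turns freely and stays where it is left.
- glue_centre (a point): Bystander: centre of an upright white glue bottle, 56 mm in diameter, 130 mm high.
- tin_centre (a point): Bystander: centre of an upright tin, 68 mm in diameter, 90 mm high.
- blanks_centre (a point): Bystander: centre of a block of cork blanks, 90 x 60 x 35 mm.

How it is judged (in metres and radians):
On the way:
1. both sockets are fully down on the pintles while the door still stands well open (free edge at least 80 mm in front of the bumpers) (horizontal distance between socket_low and pintle_low_nominal below 0.0072 m and horizontal distance between socket_high and pintle_high_nominal below 0.0072 m and z of socket_low in the frame of pintle_low_nominal between -0.003 and 0.003 m and z of socket_high in the frame of pintle_high_nominal between -0.003 and 0.003 m and x of door_free_edge in the frame of bumper_mid below -0.08 m), for 0.2 s.
At the end, for the whole second after the job is handed in: Both sockets are fully down on the pintles (within 3 mm of the shoulders' height, within 7.2 mm of their nominal places), the door is upright within 0.05 rad and shut (its free end within about 10 mm of resting on the bumpers), released and at rest (horizontal distance between socket_low and pintle_low_nominal below 0.0072 m and horizontal distance between socket_high and pintle_high_nominal below 0.0072 m and z of socket_low in the frame of pintle_low_nominal between -0.003 and 0.003 m and z of socket_high in the frame of pintle_high_nominal between -0.003 and 0.003 m and x of door_free_edge in the frame of bumper_mid between -0.017 and 0.003 m and y of door_free_edge in the frame of bumper_mid above -0.02 m and angle between door_centre's own z axis and vertical below 0.05 rad and linear speed of door below 0.02 m/s and contact force between door and the fingers below 0.1 N); the robot touches nothing.
It fails at once if door and cabinet press on each other with more than 60 N (contact force between door and cabinet above 60 N).
It fails at once if a bystander is moved by more than 20 mm (distance of any of glue_centre, tin_centre, blanks_centre from where it was at the start of the episode above 0.02 m).
It also fails if it takes over 72 s, if anything falls off the work surface, if the arm or the gripper's body presses on something with over 40 N, if the wrist force passes 120 N, or if a joint passes its speed limit or range.

ROBOT

A 6-joint arm with a two-finger parallel gripper is mounted at the origin on the work surface. World frame = base frame: x ahead of the robot, y to its left, z up, the work surface at z = 0. Lengths are in mm, angles in rad, forces in N, time in s.
With the tool pointing down it reaches from about 350 to 775 mm from the base axis. Payload 7.3 kg.
Tool frame: the origin (TCP) lies at the very end of the fingers, on their centre line; the grasp point (between the pads) lies 19 mm behind it; z points along the fingers, y is the line along which they close (so a half turn about z gives the same grasp; the last joint's range is limited). The gripper opens to 92 mm and grips with 3 to 60 N. Pads are 19 mm wide; open, the fingers measure 130 mm over their backs; the gripper's body (75 mm by 190 mm) begins 47 mm behind the grasp point.
Start: joints at [-1.312, 0.342, 1.524, -0, 1.275, -0.146], TCP at [206.787, -482.581, 226.741] pointing down, gripper open.
Joint ranges: [-2.53, 2.53], [-0.77, 2.02], [0.04, 2.7], [-1, 4.14], [0.28, 2.66], [-3.11, 3.11]. Speed limits (rad/s): [2.57, 2.57, 3.14, 3.14, 3.14, 3.14].

INTERFACE

Orientations are given as [roll, pitch, yaw] about the fixed x, y, z axes, in that order (R = Rz(yaw) Ry(pitch) Rx(roll)).
In Python, from plant import get_obs, capture, close_job gives the robot as it stands. The module is installed in compiled form; this text tells all that it offers.
- The arm moves only by the shell command python3 -m handwheel 'ROWS'. ROWS is JSON, a list of rows, each a list of 3 entries, a list of its own where there are three numbers: the turn, a rotation vector about the tool's x, y, z in degrees, then the shift along the tool's x, y, z in m, then the opening, from 0 (shut) to 1 (fully open). A call has 1 to 12 rows; each row is the pose to reach, as a shift and turn from the pose commanded when the call began, along the tool's axes at that moment; what a row does not reach only later rows make up. A row lasts 1/10 s, in which the tool goes at most 50 mm and 8.59 degrees, less where a joint would pass 70% of its speed; a pose out of reach is approached as far as the arm can. A call with a gripper value outside its range is refused whole. The fingers move at their own pace and stop on an object; the grip force is fixed at half the most. Time passes only in rows, so rows that repeat a pose let the fingers close. It gives the time, the measured TCP pose, the force, the opening and the grip force at its end, in the units of the state.
- get_obs(): the state, without advancing time (a new reading comes with each control period).
- capture(name): name is "scene" or "top" or "wrist"; returns a dict with "image" (480x640x3 uint8, red, green, blue), "depth" (480x640 float32, mm along the optical axis (not along the pixel's ray), 0 where there is no reading), "fx", "fy", "cx", "cy" (pixels), "camera_from_world" (4x4, takes a point from world to camera coordinates). Camera axes: x right, y down, z forward; pixel columns grow to the right and rows downward; lengths in mm; the calibration is good to about 2 mm. A picture is of the moment at which its call begins.
- close_job(): hands the job in; it is judged then, once.
The state is a dict: "time": time; "joint_positions": joint angles; "dq": joint speeds; "tau": joint torques, N m; "tool_pos": TCP position; "tcp_rot": TCP orientation; "contact_force": force on the tool from outside, world axes, zero at the start; "moment": the same for the moment, N m; "grip_width": finger opening in mm; "finger_force": force on a finger pad.
Only numpy, scipy, OpenCV 4.12 (cv2) and the standard library are available. Lean on these libraries where they do the work, as an engineer would, in place of code of your own. Each camera call takes 0.05 s, during which the arm holds its last target. There are 200 camera calls.

## Working session

There is one attempt and no reset: what is moved stays moved. The work goes in short steps, Python scripts to look and compute and a shell command to move; the robot and the scene stay as the last step left them, time stands still between calls to the robot, and variables do not carry over. Pictures are saved under pics/ and viewed, at most 13 in all, crops included, and the job is handed in when it is done.

```bash
mkdir -p pics; cat > h.py <<'E'
import numpy as np,cv2
from plant import get_obs,capture,close_job
def snap(n,f=None):
    c=capture(n)
    if f: cv2.imwrite('pics/'+f,c['image'][:,:,::-1])
    np.savez('last_'+n+'.npz',**{k:v for k,v in c.items()})
    return c
def pts(c):
    d=c['depth'].astype(float);v,u=np.mgrid[0:d.shape[0],0:d.shape[1]]
    P=np.stack([(u-c['cx'])/c['fx']*d,(v-c['cy'])/c['fy']*d,d],-1)
    T=np.linalg.inv(c['camera_from_world']);W=P@T[:3,:3].T+T[:3,3];W[d==0]=np.nan
    return W
E
python3 - <<'E'
from h import *
for n in('scene','top'):
    c=snap(n,n+'0.png');T=np.linalg.inv(c['camera_from_world']);print(n,T.round(3).tolist(),c['fx'],c['cx'],(c['depth']>0).mean())
print(get_obs())
E
```

```text
scene [[0.712, 0.429, -0.556, 1224.9], [0.702, -0.449, 0.552, -600.226], [-0.013, -0.784, -0.621, 866.035], [0.0, 0.0, 0.0, 1.0]] 514.5543453611969 320.32799297452334 0.9959830729166667
top [[-0.017, -0.999, 0.047, 512.845], [-1.0, 0.016, -0.011, 18.331], [0.01, -0.048, -0.999, 1333.86], [0.0, 0.0, 0.0, 1.0]] 596.2949051796427 319.4123823688591 0.996083984375
{'time': 0.1, 'joint_positions': array([-1.31202927e+00,  3.42663834e-01,  1.52489796e+00,  9.53149037e-06,
        1.27539105e+00, -1.46011559e-01]), 'dq': array([-0.00042588, -0.00204718, -0.00211287,  0.00041872, -0.00054651,
       -0.00136224]), 'tau': array([ 8.83041030e-04, -4.32005024e+01, -2.44695747e+01,  7.18687079e-02,
        5.25856472e-02, -4.22625749e-05]), 'tool_pos': array([ 206.68029324, -482.2258513 ,  226.11706976]), 'tcp_rot': array([-3.14024826e+00, -2.06916244e-04,  4.04775700e-01]), 'contact_force': array([ 0.06162673, -0.1761162 , -0.35444827]), 'moment': array([-0.02296027, -0.00804166, -0.02413268]), 'finger_force': 0.0, 'grip_width': 92.05412121770874}
```

View pics/scene0.png

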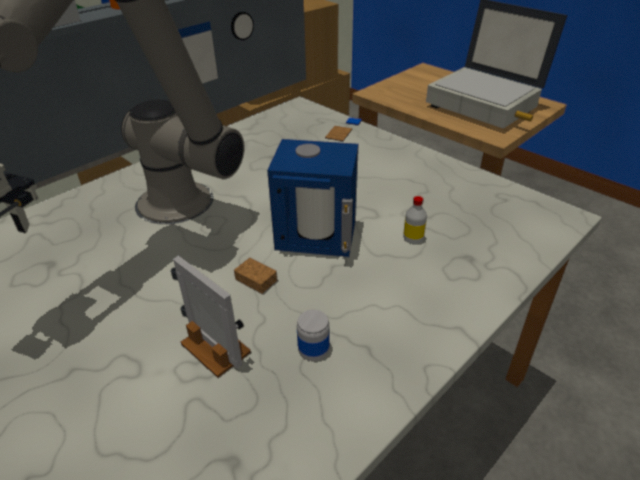

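View pics/top0.png

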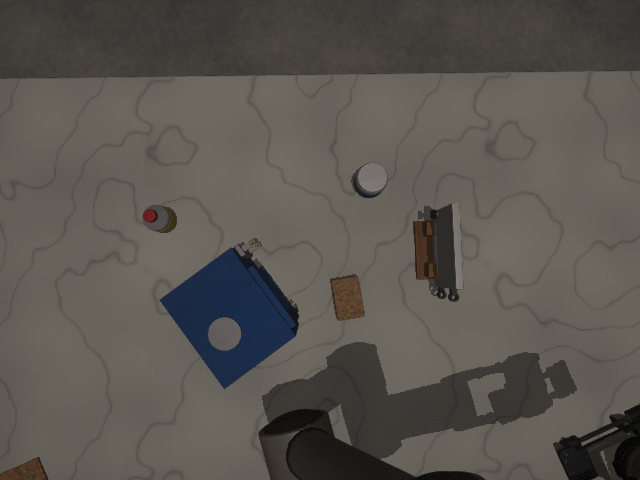

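Scene: the door stands at scene (210,310) / top (455,245), with its sockets at top (440–455,295) and knob at (424,215). The cabinet front faces the door, with the hinge plate at top (252,243) and bumpers at (293,308). The cork, glue bottle and tin are at top (347,297), (160,218) and (370,180).

```bash
python3 - <<'E'
from h import *
c=dict(np.load('last_top.npz'));W=pts(c);im=c['image'];s=dict(np.load('last_scene.npz'));S=pts(s)
v,u=np.mgrid[0:480,0:640]
def rect(m,W,name):
    p=W[m][:,:2].astype(np.float32);r=cv2.minAreaRect(p);print(name,len(p),np.round(r[0],1),np.round(r[1],1),round(r[2],2),'z',np.median(W[m][:,2]).round(1));return r
z=W[:,:,2]
m=(u>400)&(u<480)&(v>190)&(v<310)&(z>203)&(z<222);rect(m,W,'doortop')
p=W[m];print(p.min(0),p.max(0))
q=p[(p[:,2]>208)];a,b=np.polyfit(q[:,0],q[:,1],1);print('y=a x+b',a,b,np.std(q[:,1]-a*q[:,0]-b))
m=(u>150)&(u<310)&(v>230)&(v<400)&(z>235)&(z<255)
r=rect(m,W,'cabtop');print(cv2.boxPoints(r).round(1).tolist())
# scene door face
S2=S[:,:,2];m=(S[:,:,0]>400)&(S[:,:,0]<640)&(S[:,:,1]<-150)&(S[:,:,1]>-330)&(S2>70)&(S2<225);print('scene door',m.sum(),S[m].min(0),S[m].max(0))
m2=m&(S2>205)
rect(m2,S,'scene doortop')
m=(u>235)&(u<265)&(v>230)&(v<262)&(z>30)&(z<225)
for k in range(232,262,2): print(k,[int(x) if x==x else -1 for x in z[k,236:268:2]])
print(W[243,256],W[243,250])
E
```

```text
doortop 721 [ 552.7 -253.1] [161.4  16.7] 1.21 z 212.2
[ 472.16932581 -263.19183623  203.1726777 ] [ 633.38256487 -244.10193551  221.42587176]
y=a x+b 0.02108454688668148 -264.5998343130878 4.259767224447652
cabtop 9915 [430.9 171.7] [200.4 172.8] 35.58 z 245.9
[[299.1000061035156, 183.6999969482422], [399.70001220703125, 43.20000076293945], [562.7000122070312, 159.8000030517578], [462.1000061035156, 300.29998779296875]]
scene door 2861 [ 445.99061338 -266.05010909   70.03144301] [ 636.62439625 -225.56979908  214.25608767]
scene doortop 525 [ 552.9 -254.2] [165.5  15.9] 1.3 z 210.4
232 [-3, 0, 1, 1, 3, -1, -2, 3, 4, -1, 2, 0, 2, 2, 0, 2]
234 [-2, 4, -2, 1, 1, 0, 0, -1, 2, 0, 3, 0, 0, 4, 1, -1]
236 [0, 5, 2, -2, 0, 2, 4, -1, -1, 4, 0, 3, 0, 2, 0, 5]
238 [-1, 6, -1, 6, 3, 0, 2, -1, 0, -1, 1, -1, -1, 0, -2, 2]
240 [0, -2, -6, -3, -1, -1, -2, 165, 166, 0, 0, -1, -3, 0, 3, -1]
242 [2, 2, -2, 0, 2, 3, 168, 183, 186, 166, 55, 58, 2, -3, 0, 0]
244 [4, 0, -1, 0, 167, 166, 169, 183, 171, 167, 75, 56, 4, 1, -4, 0]
246 [181, 181, 172, 164, 169, 164, 168, 163, 162, 55, 73, 60, -5, 0, 1, -1]
248 [180, 180, 184, 166, 168, 163, 166, 54, 54, 54, 54, 0, 4, -3, 0, -2]
250 [190, 176, 184, 176, 167, 166, 55, 52, 55, 57, -4, 2, 1, 2, 0, 3]
252 [211, 179, 180, 181, 176, 135, 90, 50, -1, 0, -2, 0, -1, -2, 1, 0]
254 [234, 206, 183, 182, 178, 160, 119, 81, 2, 1, 0, -1, -3, 6, -2, 0]
256 [242, 226, 193, 182, 149, 129, 95, 66, 36, 0, 0, 0, 2, 1, -1, 3]
258 [249, 244, 221, 185, 145, 106, 63, 16, 0, 6, 0, 1, 2, 5, 3, -5]
260 [248, 247, 244, 208, 179, 136, 95, 53, 6, -2, 5, 1, 1, 0, 2, 0]
[569.80054488 139.2185977   70.66836696] [564.94581762 140.07976281 182.56193586]
```

```bash
python3 - <<'E'
from h import *
t=np.load('last_top.npz')['image'];s=np.load('last_scene.npz')['image']
A=cv2.resize(t[190:310,400:480],(400,600),interpolation=3);B=cv2.resize(t[225:265,225:265],(400,300),interpolation=3);C=cv2.resize(s[185:260,300:400],(400,300),interpolation=3)
cv2.imwrite('pics/crop1.png',np.hstack([A,np.vstack([B,C])])[:,:,::-1])
E
```

```text
(no output)
```

View pics/crop1.png

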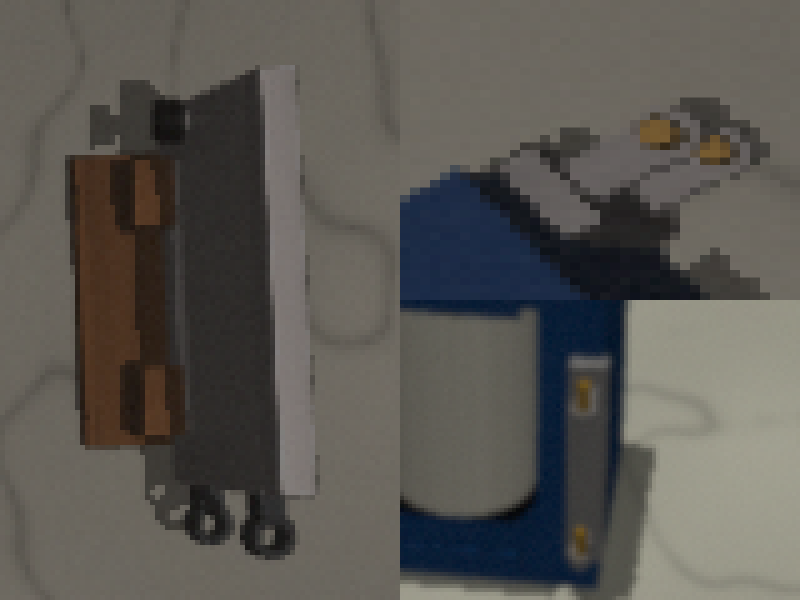

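```bash
cat >> h.py <<'E'
def ray(c,u,v,z):
    T=np.linalg.inv(c['camera_from_world']);d=T[:3,:3]@[(u-c['cx'])/c['fx'],(v-c['cy'])/c['fy'],1];o=T[:3,3]
    return o+d*(z-o[2])/d[2]
def gold(im,box):
    u0,v0,u1,v1=box;h=cv2.cvtColor(im[v0:v1,u0:u1],cv2.COLOR_RGB2HSV)
    m=((h[:,:,0]>12)&(h[:,:,0]<32)&(h[:,:,1]>110)&(h[:,:,2]>60)).astype(np.uint8)
    n,l,s,ce=cv2.connectedComponentsWithStats(m);return [(s[i,4],ce[i]+[u0,v0],s[i,:4]) for i in range(1,n) if s[i,4]>2]
E
python3 - <<'E'
from h import *
c=dict(np.load('last_top.npz'));im=c['image'];W=pts(c)
for a in gold(im,(235,230,270,262)): print(a,ray(c,*a[1],183).round(1),ray(c,*a[1],73).round(1))
# item tops
for n,box in dict(cork=(325,265,370,330),tin=(345,155,395,205),glue=(135,195,185,240)).items():
    u0,v0,u1,v1=box;p=W[v0:v1,u0:u1].reshape(-1,3);p=p[p[:,2]>20];print(n,p.min(0).round(),p.max(0).round(),cv2.boxPoints(cv2.minAreaRect(p[:,:2].astype(np.float32))).round().tolist())
# socket rings: tops at z(stand): high 37+110+22=169, low 59
print('sock',ray(c,400+268/5,190+534/5,169),ray(c,400+207/5,190+521/5,59))
# door top from image: corners (260,66),(300,66),(280,495),(316,495)
for q in [(260,66),(298,66),(280,495),(317,495)]: print(ray(c,400+q[0]/5-.5,190+q[1]/5-.5,212).round(1))
# nominal pintle guess
hx=np.array([-.583,.813]);
E
```

```text
(np.int32(12), array([250.33333333, 242.25      ]), array([14, 11,  4,  4], dtype=int32)) [566.4 139.4 183. ] [571.5 150.9  73. ]
(np.int32(8), array([256. , 244.5]), array([20, 13,  3,  4], dtype=int32)) [561.8 128.5 183. ] [566.5 139.   73. ]
cork [401. -90.  20.] [496. -19.  43.] [[400.0, -32.0], [409.0, -91.0], [498.0, -78.0], [489.0, -18.0]]
tin [ 669. -141.   21.] [735. -74.  99.] [[667.0, -139.0], [732.0, -143.0], [737.0, -76.0], [672.0, -71.0]]
glue [599. 319.  20.] [653. 375. 138.] [[597.0, 373.0], [601.0, 318.0], [654.0, 321.0], [651.0, 377.0]]
sock [ 453.95103572 -254.10446466  169.        ] [ 454.37492624 -253.87329796   59.        ]
[ 633.7 -245.   212. ]
[ 633.5 -259.4  212. ]
[ 471.6 -248.1  212. ]
[ 471.4 -262.   212. ]
```

```bash
cat >> h.py <<'E'
from scipy.spatial.transform import Rotation as Ro
def to(x,y,z,yawdeg):
    o=get_obs();R=Ro.from_euler('xyz',o['tcp_rot']);d=R.inv().apply(np.array([x,y,z])-o['tool_pos'])/1000
    Rt=Ro.from_euler('xyz',[np.pi,0,np.radians(yawdeg)]);r=(R.inv()*Rt).as_rotvec(degrees=True)
    print('t',round(o['time'],2),'pos',o['tool_pos'].round(1),'rpy',np.degrees(o['tcp_rot']).round(2),'F',o['contact_force'].round(1),'w',round(o['grip_width'],1));print('turn',r.round(2),'shift',d.round(4))
E
python3 -m handwheel '[[[0,0,22.1],[0.408,-0.074,-0.06],1],[[0,0,22.1],[0.408,-0.074,-0.06],1],[[0,0,22.1],[0.408,-0.074,-0.06],1],[[0,0,22.1],[0.408,-0.074,-0.06],1],[[0,0,22.1],[0.408,-0.074,-0.06],1],[[0,0,22.1],[0.408,-0.074,-0.06],1],[[0,0,22.1],[0.408,-0.074,-0.06],1],[[0,0,22.1],[0.408,-0.074,-0.06],1],[[0,0,22.1],[0.408,-0.074,-0.06],1],[[0,0,22.1],[0.408,-0.074,-0.06],1],[[0,0,22.1],[0.408,-0.074,-0.06],1],[[0,0,22.1],[0.408,-0.074,-0.06],1]]'
python3 - <<'E'
from h import *
c=snap('wrist','w1.png');W=pts(c);T=np.linalg.inv(c['camera_from_world']);print(T.round(3).tolist(),c['fx'])
m=(W[:,:,2]>205)&(W[:,:,2]<219);p=W[m];r=cv2.minAreaRect(p[:,:2].astype(np.float32));print(r,len(p),np.median(p,0))
to(552.6,-253.5,177,1.1)
E
```

```text
time: 1.3
tool_pos: [551.7, -254.5, 286.2]
tcp_rot: [-3.141, 0.001, 0.018]
contact_force: [-0.7, -0.4, -0.4]
grip_width: 92.1
finger_force: 0.0
[[0.017, -0.963, -0.27, 624.368], [-1.0, -0.016, -0.004, -254.577], [-0.001, 0.27, -0.963, 443.731], [0.0, 0.0, 0.0, 1.0]] 380.4059143065036
((551.7067260742188, -254.10037231445312), (162.90725708007812, 13.987842559814453), 1.2759089469909668) 4696 [ 573.23075963 -253.88266686  211.52039431]
t 1.35 pos [ 551.6 -254.7  286.4] rpy [-1.7999e+02  5.0000e-02  1.0000e+00] F [-0.4  0.3  0.1] w 91.6
turn [-0.01  0.05 -0.1 ] shift [ 0.0011 -0.0012  0.1094]
```

View pics/w1.png

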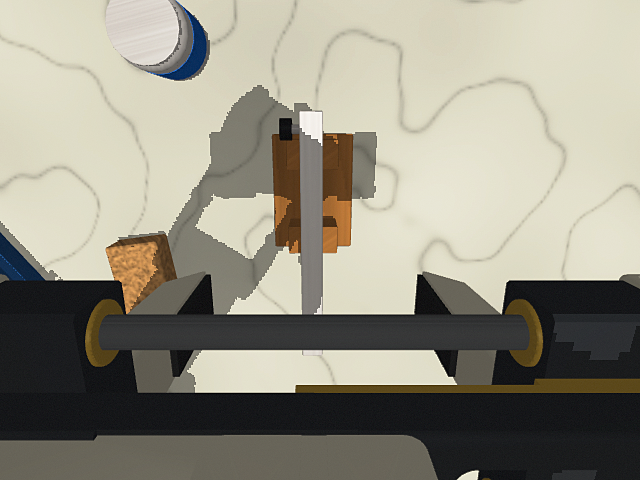

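The wrist view shows the door rail centred at u≈312 and the fingers either side of it. Before grasping I'll take one close look at the pins with empty fingers.

```bash
python3 -m handwheel '[[[0,0,0],[0.0,-0.394,-0.045],1],[[0,0,0],[0.0,-0.394,-0.045],1],[[0,0,0],[0.0,-0.394,-0.045],1],[[0,0,0],[0.0,-0.394,-0.045],1],[[0,0,0],[0.0,-0.394,-0.045],1],[[0,0,0],[0.0,-0.394,-0.045],1],[[0,0,0],[0.0,-0.394,-0.045],1],[[0,0,0],[0.0,-0.394,-0.045],1],[[0,0,0],[0.0,-0.394,-0.045],1],[[0,0,0],[0.0,-0.394,-0.045],1],[[0,0,0],[0.0,-0.394,-0.045],1]]'
python3 - <<'E'
from h import *
c=snap('wrist','w2.png');W=pts(c)
for a in gold(c['image'],(100,0,500,300)):
    if a[0]>15: print(a[0],a[1].round(1),a[2],ray(c,*a[1],183).round(1),ray(c,*a[1],73).round(1))
m=(W[:,:,2]>30)&(W[:,:,2]<43);p=W[m];print('cork?',len(p),p.min(0),p.max(0))
m=(W[:,:,2]>240)&(W[:,:,2]<250);v,u=np.nonzero(m);print(len(u),u.min(),u.max(),v.min(),v.max())
E
```

```text
time: 2.45
tool_pos: [545.1, 138.3, 331.5]
tcp_rot: [3.141, 0.0, 0.017]
contact_force: [0.1, -0.1, -1.0]
grip_width: 91.7
finger_force: 0.0
832 [146.6 115.9] [18 88 43 55] [623.8 266.7 183. ] [626.1 312.9  73. ]
50 [312.  175.1] [209 171   7   9] [580.5 138.9 183. ] [567.2 139.1  73. ]
96 [311.7 191.1] [207 185  10  13] [567.6 138.9 183. ] [549.6 139.1  73. ]
2981 [461.2 255.9] [331 225  56  72] [514.1  11.2 183. ] [476.9 -34.5  73. ]
cork? 5980 [ 408.872868   -254.33960632   30.00776344] [734.18246058 343.37717433  42.99779967]
14883 167 386 223 392
```

View pics/w2.png

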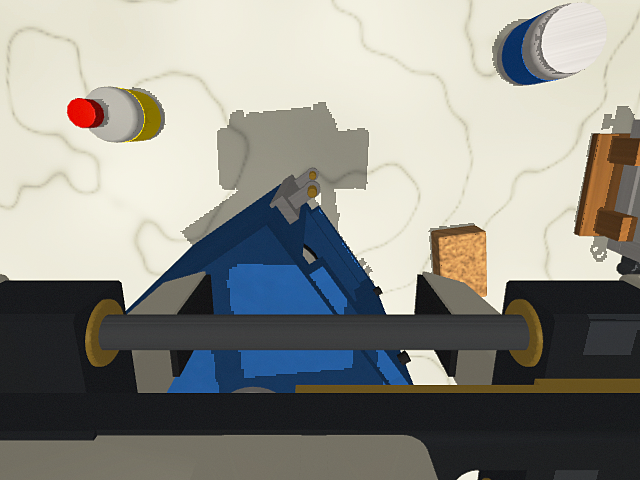

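Pins are at about (312,175) and (312,191), which puts the pin axis at ≈(566.5,139.0) and agrees with the top camera. Now back to the door to grasp it.

```bash
python3 -m handwheel '[[[0,0,-0.3],[0,0.3925,0.04],1],[[0,0,-0.3],[0,0.3925,0.04],1],[[0,0,-0.3],[0,0.3925,0.04],1],[[0,0,-0.3],[0,0.3925,0.04],1],[[0,0,-0.3],[0,0.3925,0.04],1],[[0,0,-0.3],[0,0.3925,0.04],1],[[0,0,-0.3],[0,0.3925,0.04],1],[[0,0,-0.3],[0,0.3925,0.04],1],[[0,0,-0.3],[0,0.3925,0.04],1],[[0,0,-0.3],[0,0.3925,0.04],1],[[0,0,-0.3],[0,0.3925,0.06],1],[[0,0,-0.3],[0,0.3925,0.06],1]]'
python3 - <<'E'
from h import *
c=dict(np.load('last_wrist.npz'));P=np.array([566.5,139])
for q in [(434,231),(432,229),(438,230),(487,227),(440,280)]: r=ray(c,*q,35)[:2];print(r.round(1),np.linalg.norm(r-P).round(1))
h=cv2.cvtColor(c['image'][200:300,425:500],cv2.COLOR_RGB2HSV);W=pts(c)[200:300,425:500];m=(h[:,:,1]>60)&(W[:,:,2]>29)&(W[:,:,2]<42);p=W[m];d=np.linalg.norm(p[:,:2]-P,axis=1);i=np.argsort(d)[:8];print(p[i].round(1),d[i].round(1))
to(551.7,-254.1,177,1.28)
E
```

```text
time: 3.7
tool_pos: [551.5, -251.1, 269.9]
tcp_rot: [-3.139, 0.003, 0.025]
contact_force: [0.2, 1.0, -0.1]
grip_width: 92.0
finger_force: 0.0
[496.  -12.8] 167.4
[498.5 -10. ] 163.8
[497.4 -17.6] 171.2
[502.1 -77.7] 226.0
[431.  -27.1] 214.3
[[486.6 -19.3  29.1]
 [485.5 -19.2  29.7]
 [487.  -20.   34.6]
 [487.8 -20.5  33. ]
 [486.1 -19.8  31.6]
 [486.9 -20.3  29.9]
 [485.  -19.7  32.4]
 [488.1 -21.3  34.1]] [177.3 177.8 177.8 177.8 178.  178.1 178.4 178.5]
t 3.7 pos [ 551.5 -251.1  269.9] rpy [-179.86    0.2     1.41] F [ 0.2  1.  -0.1] w 92.0
turn [-0.14  0.2   0.13] shift [0.0005 0.0032 0.0929]
```

```bash
python3 -m handwheel '[[[0,0,0],[0,0,0],1],[[0,0,0],[0,0,0.03],1],[[0,0,0],[0,0,0.06],1],[[0,0,0],[0,0,0.092],1],[[0,0,0],[0,0,0.092],1],[[0,0,0],[0,0,0.092],1]]'; python3 -c "
from h import *
to(551.7,-254.1,177,1.28)"
```

```text
time: 4.3
tool_pos: [553.2, -252.2, 181.1]
tcp_rot: [3.141, -0.001, 0.025]
contact_force: [-0.4, 0.5, 0.1]
grip_width: 91.6
finger_force: 0.0
t 4.3 pos [ 553.2 -252.2  181.1] rpy [ 1.7997e+02 -5.0000e-02  1.4300e+00] F [-0.4  0.5  0.1] w 91.6
turn [ 0.03 -0.05  0.15] shift [-0.0016  0.0019  0.0041]
```

```bash
python3 -m handwheel '[[[0,0,0],[-0.0015,0.002,0.003],1],[[0,0,0],[-0.0015,0.002,0.003],1],[[0,0,0],[-0.0015,0.002,0.003],0],[[0,0,0],[-0.0015,0.002,0.003],0],[[0,0,0],[-0.0015,0.002,0.003],0],[[0,0,0],[-0.0015,0.002,0.003],0],[[0,0,0],[-0.0015,0.002,0.003],0],[[0,0,0],[-0.0015,0.002,0.003],0],[[0,0,0],[-0.0015,0.002,0.003],0],[[0,0,0],[-0.0015,0.002,0.003],0]]'; python3 -c "
from h import *
to(551.7,-254.1,177,1.28)"
```

```text
time: 5.3
tool_pos: [551.2, -254.4, 176.7]
tcp_rot: [3.142, 0.0, 0.024]
contact_force: [-0.5, -0.5, 0.1]
grip_width: 32.5
finger_force: 0.0
t 5.3 pos [ 551.2 -254.4  176.7] rpy [180.     0.     1.39] F [-0.5 -0.5  0.1] w 32.5
turn [0.   0.   0.11] shift [ 0.0005 -0.0003 -0.0003]
```

Still closing; continue, then lift.

```bash
python3 -m handwheel '[[[0,0,0],[0,0,0],0],[[0,0,0],[0,0,0],0],[[0,0,0],[0,0,0],0],[[0,0,0],[0,0,0],0],[[0,0,0],[0,0,0],0],[[0,0,0],[0,0,0],0]]'; python3 -m handwheel '[[[0,0,0],[0,0,-0.01],0],[[0,0,0],[0,0,-0.02],0],[[0,0,0],[0,0,-0.035],0],[[0,0,0],[0,0,-0.05],0],[[0,0,0],[0,0,-0.07],0],[[0,0,0],[0,0,-0.09],0],[[0,0,0],[0,0,-0.11],0],[[0,0,0],[0,0,-0.11],0],[[0,0,0],[0,0,-0.11],0]]'
python3 - <<'E'
from h import *
c=snap('top','t2.png');W=pts(c);z=W[:,:,2];v,u=np.mgrid[0:480,0:640]
m=(u>400)&(u<500)&(v>180)&(v<330)&(z>305)&(z<340);p=W[m];print(len(p),np.median(p,0),p.min(0),p.max(0))
to(551.7,-254.1,287,1.28);print(get_obs()['moment'])
w=snap('wrist');W=pts(w);m=(np.abs(W[:,:,2]-322)<7);m[300:]=0;p=W[m];r=cv2.minAreaRect(p[:,:2].astype(np.float32));print(r,len(p),np.median(p,0))
E
```

```text
time: 5.9
tool_pos: [551.2, -254.1, 176.7]
tcp_rot: [-3.141, 0.0, 0.024]
contact_force: [-0.7, 2.0, 0.8]
grip_width: 13.6
finger_force: 30.0
time: 6.8
tool_pos: [551.1, -254.6, 286.6]
tcp_rot: [3.141, -0.0, 0.024]
contact_force: [0.1, 0.1, -5.6]
grip_width: 13.5
finger_force: 30.0
386 [ 602.19308209 -254.01140348  322.17884824] [ 470.59423175 -264.18517224  305.39266918] [ 633.1965798  -245.59671174  326.97780038]
t 6.85 pos [ 550.7 -254.3  285.7] rpy [-1.7997e+02  9.0000e-02  1.3900e+00] F [-0.3  0.2 -6.3] w 13.8
turn [-0.03  0.09  0.11] shift [ 0.001  -0.0002 -0.0013]
[-0.00248508  0.02640809  0.01519668]
((598.7037963867188, -254.4272003173828), (68.80680847167969, 14.097894668579102), 1.2947410345077515) 8738 [ 602.70903196 -254.37836915  320.46775118]
```

```bash
python3 -m handwheel '[[[0,0,3],[0.004,-0.012,0],0],[[0,0,9],[0.014,-0.042,0],0],[[0,0,15],[0.024,-0.072,0],0],[[0,0,21],[0.035,-0.105,0],0],[[0,0,27],[0.046,-0.138,0],0],[[0,0,33],[0.057,-0.171,0],0],[[0,0,39],[0.068,-0.204,0],0],[[0,0,45],[0.078,-0.234,0],0],[[0,0,51],[0.088,-0.264,0],0],[[0,0,55.8],[0.0968,-0.2872,0],0],[[0,0,55.8],[0.0968,-0.2872,0],0],[[0,0,55.8],[0.0968,-0.2872,0],0]]'
python3 -m handwheel '[[[0,0,0],[0,0,0],0],[[0,0,0],[0,0,0.01],0],[[0,0,0],[0,0,0.02],0],[[0,0,0],[0,0,0.035],0],[[0,0,0],[0,0,0.05],0],[[0,0,0],[0,0,0.05],0],[[0,0,0],[0,0,0.05],0]]'
python3 - <<'E'
from h import *
c=snap('top');snap('scene')
to(623.3,59.5,235,-54.42)
im=c['image'];cr=cv2.resize(im[210:290,230:330],(800,600),interpolation=3);cv2.imwrite('pics/t3.png',cr[:,:,::-1])
print([(a[0],a[1],ray(c,*a[1],183).round(1),ray(c,*a[1],73).round(1)) for a in gold(im,(235,230,270,262))])
E
```

```text
time: 8.1
tool_pos: [640.6, 35.4, 285.2]
tcp_rot: [3.139, 0.001, -0.947]
contact_force: [0.0, -0.3, -5.0]
grip_width: 14.1
finger_force: 30.0
time: 8.8
tool_pos: [640.7, 34.7, 236.2]
tcp_rot: [3.141, 0.001, -0.95]
contact_force: [-0.6, 0.3, -3.7]
grip_width: 14.0
finger_force: 30.0
t 8.9 pos [641.4  34.8 237.5] rpy [-1.7994e+02 -6.0000e-02 -5.4420e+01] F [ 0.3  0.9 -5.6] w 13.9
turn [-0.06 -0.06 -0.  ] shift [-0.0306  0.0003  0.0025]
[]
```

View pics/t3.png

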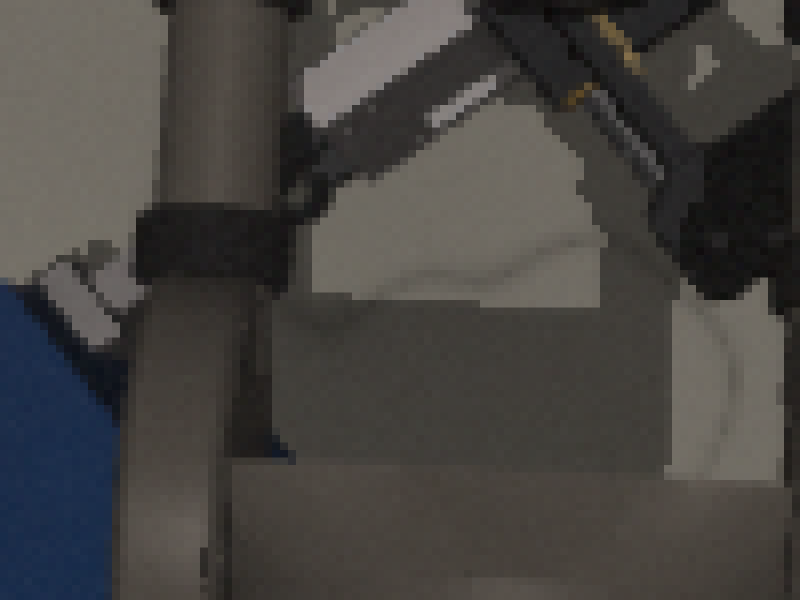

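The arm hides the pins from the top camera, so I'll move to just above them and check in the scene view.

```bash
python3 -m handwheel '[[[0,0,0],[-0.01,0,0],0],[[0,0,0],[-0.02,0,0],0],[[0,0,0],[-0.03,0,0],0],[[0,0,0],[-0.03,0,0],0],[[0,0,0],[-0.03,0,0.01],0],[[0,0,0],[-0.03,0,0.015],0],[[0,0,0],[-0.03,0,0.015],0]]'
python3 - <<'E'
from h import *
c=snap('scene');w=snap('wrist')
to(623.3,59.5,218,-54.42)
im=c['image'];a=cv2.resize(im[180:260,300:400],(800,600),interpolation=3);cv2.imwrite('pics/s3.png',a[:,:,::-1])
E
```

```text
time: 9.6
tool_pos: [622.9, 59.2, 220.0]
tcp_rot: [3.139, 0.002, -0.95]
contact_force: [-0.4, 0.3, -4.7]
grip_width: 13.7
finger_force: 30.0
t 9.7 pos [623.5  59.1 221.2] rpy [ 1.7996e+02  2.0000e-02 -5.4430e+01] F [ 0.9  0.1 -4.2] w 13.9
turn [ 0.04  0.02 -0.01] shift [-0.0004 -0.      0.0032]
```

View pics/s3.png

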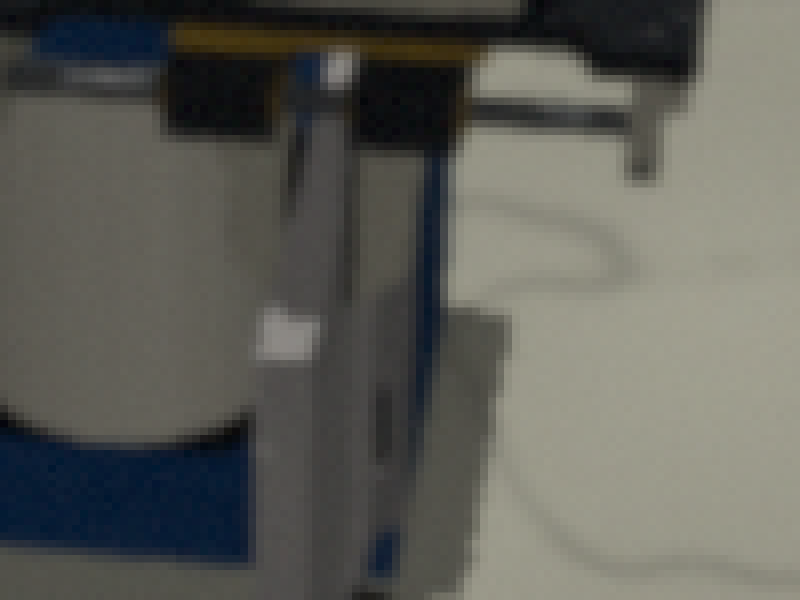

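The door hides the pins here, so I'll find them by feel.

```bash
python3 -m handwheel '[[[0,0,0],[0,0,0.002],0],[[0,0,0],[0,0,0.004],0],[[0,0,0],[0,0,0.006],0],[[0,0,0],[0,0,0.007],0],[[0,0,0],[0,0,0.008],0],[[0,0,0],[0,0,0.0085],0],[[0,0,0],[0,0,0.009],0],[[0,0,0],[0,0,0.009],0]]'
python3 -c "
from h import *
to(623.3,59.5,209,-54.42);print(get_obs()['moment'])"
```

```text
time: 10.5
tool_pos: [623.5, 59.5, 212.7]
tcp_rot: [3.141, -0.0, -0.949]
contact_force: [-0.3, -0.0, -5.3]
grip_width: 14.2
finger_force: 30.0
t 10.5 pos [623.5  59.5 212.7] rpy [179.99  -0.   -54.4 ] F [-0.3 -0.  -5.3] w 14.2
turn [ 0.01 -0.    0.02] shift [-0.0001  0.0002  0.0037]
[ 0.12348752 -0.00950831  0.0199004 ]
```

```bash
python3 -m handwheel '[[[0,0,0],[0,0,0.0005],0],[[0,0,0],[0,0,0.001],0],[[0,0,0],[0,0,0.0015],0],[[0,0,0],[0,0,0.002],0],[[0,0,0],[0,0,0.002],0]]'
python3 -c "
from h import *
to(623.3,59.5,209,-54.42);print(get_obs()['moment'])"
```

```text
time: 11.0
tool_pos: [623.5, 59.5, 210.6]
tcp_rot: [3.141, 0.0, -0.95]
contact_force: [-0.1, -0.6, -4.9]
grip_width: 14.1
finger_force: 30.0
t 11.0 pos [623.5  59.5 210.6] rpy [179.99   0.   -54.41] F [-0.1 -0.6 -4.9] w 14.1
turn [0.01 0.   0.01] shift [-0.0001  0.0001  0.0016]
[ 0.09312863  0.00526923 -0.07376757]
```

```bash
python3 -m handwheel '[[[0,0,0],[0,0,0.0005],0],[[0,0,0],[0,0,0.001],0],[[0,0,0],[0,0,0.0015],0],[[0,0,0],[0,0,0.002],0],[[0,0,0],[0,0,0.0025],0],[[0,0,0],[0,0,0.003],0],[[0,0,0],[0,0,0.003],0]]'
python3 -c "
from h import *
to(623.3,59.5,209,-54.42);print(get_obs()['moment'])"
```

```text
time: 11.7
tool_pos: [623.5, 59.5, 207.6]
tcp_rot: [3.141, 0.0, -0.95]
contact_force: [-0.2, -0.8, -4.3]
grip_width: 13.8
finger_force: 30.0
t 11.7 pos [623.5  59.5 207.6] rpy [179.99   0.   -54.41] F [-0.2 -0.8 -4.3] w 13.8
turn [0.01 0.   0.01] shift [-0.0001  0.0001 -0.0014]
[0.07194665 0.00685517 0.03641835]
```

```bash
python3 -m handwheel '[[[0,0,0],[0,0,0.001],0],[[0,0,0],[0,0,0.002],0],[[0,0,0],[0,0,0.003],0],[[0,0,0],[0,0,0.003],0]]'; python3 -m handwheel '[[[0,0,0],[0.001,0,0],0],[[0,0,0],[0.002,0,0],0],[[0,0,0],[0.002,0,0],0]]';python3 -m handwheel '[[[0,0,0],[-0.002,0,0],0],[[0,0,0],[-0.004,0,0],0],[[0,0,0],[-0.004,0,0],0]]';python3 -m handwheel '[[[0,0,0],[0.002,0,0],0],[[0,0,0],[0.002,0.002,0],0],[[0,0,0],[0.002,0.002,0],0]]'
python3 -m handwheel '[[[0,0,0],[0,-0.002,0],0],[[0,0,0],[0,-0.002,0],0]]'
```

```text
time: 12.1
tool_pos: [623.4, 59.5, 204.5]
tcp_rot: [3.141, 0.0, -0.95]
contact_force: [0.6, -0.5, -5.2]
grip_width: 13.9
finger_force: 30.0
time: 12.4
tool_pos: [623.9, 58.8, 204.2]
tcp_rot: [3.141, 0.003, -0.949]
contact_force: [-3.2, 4.3, -6.3]
grip_width: 13.7
finger_force: 30.0
time: 12.7
tool_pos: [622.5, 61.0, 205.0]
tcp_rot: [-3.141, -0.001, -0.949]
contact_force: [-0.4, -0.9, -4.8]
grip_width: 13.6
finger_force: 30.0
time: 13.0
tool_pos: [622.4, 58.4, 204.9]
tcp_rot: [-3.14, -0.0, -0.95]
contact_force: [1.8, 2.5, -4.5]
grip_width: 13.8
finger_force: 30.0
time: 13.2
tool_pos: [623.5, 59.2, 204.7]
tcp_rot: [3.141, -0.0, -0.949]
contact_force: [-0.3, 0.2, -5.9]
grip_width: 13.9
finger_force: 30.0
```

The sockets are captured on both pins: a side probe meets resistance in two directions. I'll centre slightly and slide down.

```bash
python3 -m handwheel '[[[0,0,0],[-0.0006,0,0.001],0],[[0,0,0],[-0.0006,0,0.002],0],[[0,0,0],[-0.0006,0,0.003],0],[[0,0,0],[-0.0006,0,0.004],0],[[0,0,0],[-0.0006,0,0.005],0],[[0,0,0],[-0.0006,0,0.006],0],[[0,0,0],[-0.0006,0,0.007],0],[[0,0,0],[-0.0006,0,0.008],0],[[0,0,0],[-0.0006,0,0.008],0]]'; python3 -m handwheel '[[[0,0,0],[0,0,0.0005],0],[[0,0,0],[0,0,0.001],0],[[0,0,0],[0,0,0.0015],0],[[0,0,0],[0,0,0.0015],0]]'
```

```text
time: 14.1
tool_pos: [623.1, 59.9, 196.5]
tcp_rot: [3.141, 0.0, -0.95]
contact_force: [-0.6, 1.5, -5.1]
grip_width: 13.7
finger_force: 30.0
time: 14.5
tool_pos: [623.1, 60.0, 195.1]
tcp_rot: [3.141, 0.0, -0.95]
contact_force: [-0.4, 0.1, -4.6]
grip_width: 14.1
finger_force: 30.0
```

```bash
python3 -m handwheel '[[[0,0,0],[0,0,0.0005],0],[[0,0,0],[0,0,0.001],0],[[0,0,0],[0,0,0.001],0]]'; python3 -m handwheel '[[[0,0,0],[0,0,0.0005],0],[[0,0,0],[0,0,0.001],0],[[0,0,0],[0,0,0.001],0]]'
```

```text
time: 14.8
tool_pos: [623.2, 60.0, 194.3]
tcp_rot: [-3.142, -0.0, -0.95]
contact_force: [0.6, 0.2, -4.5]
grip_width: 13.4
finger_force: 30.0
time: 15.1
tool_pos: [623.4, 59.9, 193.9]
tcp_rot: [-3.141, -0.001, -0.95]
contact_force: [-0.1, -1.1, 1.0]
grip_width: 13.9
finger_force: 30.0
```

The weight has transferred (Fz −5 → +1), so the sockets are on the shoulders. Release and rise.

```bash
python3 -m handwheel '[[[0,0,0],[0,0,0],0.4],[[0,0,0],[0,0,0],0.4],[[0,0,0],[0,0,0],0.4],[[0,0,0],[0,0,0],0.4],[[0,0,0],[0,0,0],0.4],[[0,0,0],[0,0,0],0.4],[[0,0,0],[0,0,0],0.4]]'; python3 -m handwheel '[[[0,0,0],[0,0,-0.02],0.4],[[0,0,0],[0,0,-0.05],0.4],[[0,0,0],[0,0,-0.09],0.4],[[0,0,0],[0,0,-0.12],0.4],[[0,0,0],[0,0,-0.12],0.4]]'
python3 - <<'E'
from h import *
w=snap('wrist','w4.png');W=pts(w);m=(np.abs(W[:,:,2]-230)<7);m[300:]=0;p=W[m];r=cv2.minAreaRect(p[:,:2].astype(np.float32));print(r,len(p),np.median(p,0));print(cv2.boxPoints(r).round(1).tolist())
to(623,60,300,-54.4)
E
```

```text
time: 15.8
tool_pos: [623.2, 59.9, 193.2]
tcp_rot: [3.142, -0.0, -0.95]
contact_force: [-0.4, -0.1, 0.2]
grip_width: 36.8
finger_force: 0.0
time: 16.3
tool_pos: [624.8, 59.9, 318.6]
tcp_rot: [-3.134, -0.006, -0.95]
contact_force: [0.7, -0.1, 0.4]
grip_width: 36.7
finger_force: 0.0
((634.8161010742188, 42.72773361206055), (14.030839920043945, 128.06610107421875), 35.449737548828125) 3937 [638.71026105  37.04522638 226.53590704]
[[592.0, 90.80000305175781], [666.2000122070312, -13.5], [677.7000122070312, -5.400000095367432], [603.4000244140625, 99.0]]
t 16.35 pos [623.9  59.9 315.6] rpy [-179.77   -0.18  -54.41] F [0.2 0.9 0.2] w 36.7
turn [-0.23 -0.18 -0.01] shift [-0.0006  0.0008  0.0156]
```

View pics/w4.png

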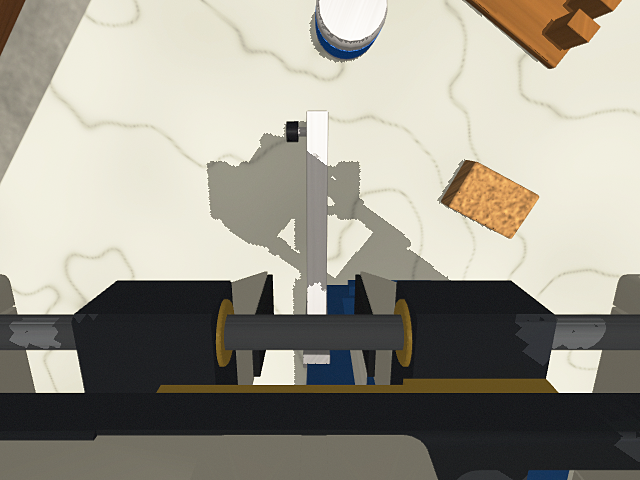

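The door hangs upright at 90° open (rail at u≈317, knob at (292,131)), and the cork block at (490,200) is near the swing arc. Next I check that clearance and the seating height.

```bash
python3 -m handwheel '[[[0,0,0],[0,0,0],0.4],[[0,0,0],[0,0,0],0.4],[[0,0,0],[0,0,0],0.4]]'
python3 - <<'E'
from h import *
w=snap('wrist');W=pts(w);m=(np.abs(W[:,:,2]-230)<12);m[300:]=0;m[:,:300]=0;m[:,340:]=0;p=W[m];r=cv2.minAreaRect(p[:,:2].astype(np.float32));print(r,np.median(p,0).round(1));B=cv2.boxPoints(r);print(B.round(1).tolist())
n=np.array([np.cos(np.radians(-54.42)),np.sin(np.radians(-54.42))]);fe=(B[np.argsort(B@n)[-2:]]).mean(0);H=fe-180*n;print('free',fe,'hinge',H)
h=cv2.cvtColor(w['image'],cv2.COLOR_RGB2HSV);m=(h[:,:,1]>90)&(h[:,:,0]<25);m[:150]=0;m[250:]=0;m[:,:430]=0;m[:,550:]=0
q=W[m];print('z pct',np.percentile(q[:,2],[5,50,80,95]).round(1));q=q[q[:,2]>27];rr=cv2.minAreaRect(q[:,:2].astype(np.float32));C=cv2.boxPoints(rr);print(rr,C.round(1).tolist(),np.linalg.norm(C-H,axis=1).round(1))
to(623,60,315,-54.4)
E
```

```text
time: 16.65
tool_pos: [622.8, 59.9, 311.7]
tcp_rot: [3.139, 0.002, -0.95]
contact_force: [-0.4, -0.0, 0.4]
grip_width: 36.7
finger_force: 0.0
((635.2235717773438, 42.12083435058594), (14.031389236450195, 126.9793930053711), 35.47834777832031) [638.9  37.1 226.5]
[[592.7000122070312, 89.80000305175781], [666.4000244140625, -13.699999809265137], [677.7999877929688, -5.5], [604.0999755859375, 97.9000015258789]]
free [672.0727    -9.581041] hinge [567.34165325 136.8136626 ]
z pct [nan nan nan nan]
((449.0746154785156, -54.98528289794922), (90.58396911621094, 59.72557830810547), 8.725177764892578) [[399.79998779296875, -32.29999923706055], [408.79998779296875, -91.4000015258789], [498.3999938964844, -77.5999984741211], [489.29998779296875, -18.600000381469727]] [238.1 277.8 225.3 173.9]
t 16.7 pos [622.9  59.9 312. ] rpy [ 1.799e+02  7.000e-02 -5.441e+01] F [-0.  -0.3  0.1] w 36.6
turn [ 0.1   0.07 -0.01] shift [ 0.     -0.0001 -0.003 ]
```

Seating is good: the free end sags slightly, within the 1 mm hinge play. The cork's near corner lies at radius ≈174 and stands 35 mm high, while the door's bottom edge is at 27–30 mm with radius 180, so a plain push would shove the cork. I'll let the hang count, then regrip with the wrist turned half round. Lifted 12 mm, the sockets stay on the pins while I swing past the cork; then I lower, release and push shut.

```bash
python3 -m handwheel '[[[0,0,-90],[0,0,0],0.4],[[0,0,-90],[0,0,0],0.4],[[0,0,-90],[0,0,0],0.4],[[0,0,-90],[0,0,0],0.4],[[0,0,-90],[0,0,0],0.4],[[0,0,-90],[0,0,0],0.4],[[0,0,-90],[0,0,0],0.4],[[0,0,-90],[0,0,0],0.4],[[0,0,-90],[0,0,0],0.4],[[0,0,-90],[0,0,0],0.4],[[0,0,-90],[0,0,0],0.4],[[0,0,-90],[0,0,0],0.4]]'; python3 -m handwheel '[[[0,0,-90],[0,0,0],0.4],[[0,0,-90],[0,0,0],0.4],[[0,0,-90],[0,0,0],0.4],[[0,0,-90],[0,0,0],0.4],[[0,0,-90],[0,0,0],0.4],[[0,0,-90],[0,0,0],0.4],[[0,0,-90],[0,0,0],0.4],[[0,0,-90],[0,0,0],0.4],[[0,0,-90],[0,0,0],0.4],[[0,0,-90],[0,0,0],0.4],[[0,0,-90],[0,0,0],0.4],[[0,0,-90],[0,0,0],0.4]]'
python3 - <<'E'
from h import *
w=snap('wrist','w5.png');W=pts(w);m=(np.abs(W[:,:,2]-230)<12);m[300:]=0;m[:,:280]=0;m[:,360:]=0;p=W[m];print(cv2.minAreaRect(p[:,:2].astype(np.float32)),np.median(p,0).round(1))
to(623.2,59.9,194,125.6)
E
```

```text
time: 17.9
tool_pos: [623.0, 60.0, 312.6]
tcp_rot: [-3.141, 0.001, 0.622]
contact_force: [0.2, -0.0, -0.3]
grip_width: 36.8
finger_force: 0.0
time: 19.1
tool_pos: [623.1, 59.9, 312.9]
tcp_rot: [-3.141, -0.0, 2.19]
contact_force: [0.7, 0.8, 0.9]
grip_width: 36.7
finger_force: 0.0
((597.8463745117188, 95.09856414794922), (28.23603630065918, 176.49386596679688), 39.8349494934082) [604.5  84.5 227.8]
t 19.15 pos [623.1  59.9 312.9] rpy [-1.7998e+02 -1.0000e-02  1.2540e+02] F [0.5 0.7 0.3] w 36.6
turn [-0.02 -0.01 -0.2 ] shift [-1.000e-04  1.000e-04  1.189e-01]
```

```bash
python3 -m handwheel '[[[0,0,0],[0,0,0.04],0.4],[[0,0,0],[0,0,0.08],0.4],[[0,0,0],[0,0,0.105],0.4],[[0,0,0],[0,0,0.117],0.4],[[0,0,0],[0,0,0.117],0.4],[[0,0,0],[0,0,0.117],0.4],[[0,0,0],[0,0,0.117],0],[[0,0,0],[0,0,0.117],0],[[0,0,0],[0,0,0.117],0],[[0,0,0],[0,0,0.117],0],[[0,0,0],[0,0,0.117],0],[[0,0,0],[0,0,0.117],0]]'; python3 -m handwheel '[[[0,0,0],[0,0,-0.002],0],[[0,0,0],[0,0,-0.005],0],[[0,0,0],[0,0,-0.008],0],[[0,0,0],[0,0,-0.011],0],[[0,0,0],[0,0,-0.012],0],[[0,0,0],[0,0,-0.012],0]]'
python3 - <<'E'
from h import *
to(623.2,59.9,194,125.6);print(get_obs()['moment'])
o=get_obs();R0=Ro.from_euler('xyz',[np.pi,0,np.radians(125.5)]);P=np.array([566.5,139.]);d0=o['tool_pos'][:2]-P;print(np.hypot(*d0),np.degrees(np.arctan2(d0[1],d0[0])))
R=97.4;base=R*np.array([np.cos(np.radians(-54.4)),np.sin(np.radians(-54.4))])
for a in range(-6,-80,-6):
    x=R*np.array([np.cos(np.radians(-54.4+a)),np.sin(np.radians(-54.4+a))])-base
    print(-a,(R0.inv().apply([*x,0])/1000).round(4))
E
```

```text
time: 20.35
tool_pos: [623.5, 59.9, 196.8]
tcp_rot: [3.141, 0.001, 2.192]
contact_force: [0.2, -0.6, 4.4]
grip_width: 14.1
finger_force: 30.0
time: 20.95
tool_pos: [623.1, 59.9, 208.3]
tcp_rot: [-3.141, 0.0, 2.192]
contact_force: [-0.5, 0.3, -4.1]
grip_width: 13.9
finger_force: 30.0
t 20.95 pos [623.1  59.9 208.3] rpy [-1.7999e+02  1.0000e-02  1.2559e+02] F [-0.5  0.3 -4.1] w 13.9
turn [-0.01  0.01 -0.01] shift [-0.      0.0001  0.0143]
[-0.27169056 -0.36607307 -0.04238077]
97.30083207356128 -54.4193135234851
6 [ 0.0005 -0.0102 -0.    ]
12 [ 0.0021 -0.0203 -0.    ]
18 [ 0.0047 -0.0301 -0.    ]
24 [ 0.0084 -0.0396 -0.    ]
30 [ 0.013  -0.0487 -0.    ]
36 [ 0.0185 -0.0573 -0.    ]
42 [ 0.0249 -0.0652 -0.    ]
48 [ 0.0321 -0.0724 -0.    ]
54 [ 0.04   -0.0789 -0.    ]
60 [ 0.0486 -0.0844 -0.    ]
66 [ 0.0576 -0.0891 -0.    ]
72 [ 0.0671 -0.0928 -0.    ]
78 [ 0.077  -0.0954 -0.    ]
```

```bash
python3 -m handwheel '[[[0,0,6],[0.0005,-0.0102,0],0],[[0,0,12],[0.0021,-0.0203,0],0],[[0,0,18],[0.0047,-0.0301,0],0],[[0,0,24],[0.0084,-0.0396,0],0],[[0,0,30],[0.013,-0.0487,0],0],[[0,0,36],[0.0185,-0.0573,0],0],[[0,0,36],[0.0185,-0.0573,0],0],[[0,0,36],[0.0185,-0.0573,0],0]]'
python3 - <<'E'
from h import *
R=97.4;b=-54.4-36;f=lambda t:R*np.array([np.cos(np.radians(t)),np.sin(np.radians(t))])
o=get_obs();print(o['tool_pos'],(f(b)+[566.5,139]).round(1),o['contact_force'],np.degrees(o['tcp_rot']))
R0=Ro.from_euler('xyz',[np.pi,0,np.radians(89.6)])
for a in range(6,43,6): print(a,(R0.inv().apply([*(f(b-a)-f(b)),0])/1000).round(4))
w=snap('wrist');W=pts(w);print(o['moment'])
E
```

```text
time: 21.75
tool_pos: [565.8, 41.6, 208.4]
tcp_rot: [-3.141, 0.0, 1.567]
contact_force: [-0.4, -0.4, -4.8]
grip_width: 13.5
finger_force: 30.0
[565.78151056  41.61946871 208.39260595] [565.8  41.6] [-0.42818631 -0.42283753 -4.83015487] [-1.79992947e+02  1.02742870e-02  8.97615697e+01]
6 [ 0.0005 -0.0102 -0.    ]
12 [ 0.0021 -0.0203 -0.    ]
18 [ 0.0048 -0.0301 -0.    ]
24 [ 0.0084 -0.0396 -0.    ]
30 [ 0.013  -0.0487 -0.    ]
36 [ 0.0186 -0.0573 -0.    ]
42 [ 0.025  -0.0652 -0.    ]
[-0.2507927   0.04642986  0.06131952]
```

Perfectly light. Swing the next 36° past the cork, to about 18° open.

```bash
python3 -m handwheel '[[[0,0,6],[0.0005,-0.0102,0],0],[[0,0,12],[0.0021,-0.0203,0],0],[[0,0,18],[0.0048,-0.0301,0],0],[[0,0,24],[0.0084,-0.0396,0],0],[[0,0,30],[0.013,-0.0487,0],0],[[0,0,36],[0.0186,-0.0573,0],0],[[0,0,36],[0.0186,-0.0573,0],0],[[0,0,36],[0.0186,-0.0573,0],0]]'
python3 - <<'E'
from h import *
c=snap('top','t6.png');W=pts(c);u0,v0,u1,v1=(325,265,370,330);p=W[v0:v1,u0:u1].reshape(-1,3);p=p[(p[:,2]>20)&(p[:,2]<50)];print(cv2.minAreaRect(p[:,:2].astype(np.float32)))
o=get_obs();print(o['tool_pos'],o['contact_force'],o['moment'])
cv2.imwrite('pics/t6c.png',cv2.resize(c['image'][200:350,190:390],(800,600))[:,:,::-1])
E
```

```text
time: 22.6
tool_pos: [508.7, 60.6, 208.1]
tcp_rot: [-3.141, 0.001, 0.94]
contact_force: [-1.9, -1.9, -4.9]
grip_width: 13.9
finger_force: 30.0
((449.0549621582031, -54.68364715576172), (89.8982925415039, 59.8989372253418), 8.505599021911621)
[508.80308245  60.44839507 208.07793487] [-2.41357403 -2.03505661 -5.64589627] [-0.30346017  0.50074696  0.05175563]
```

View pics/t6c.png

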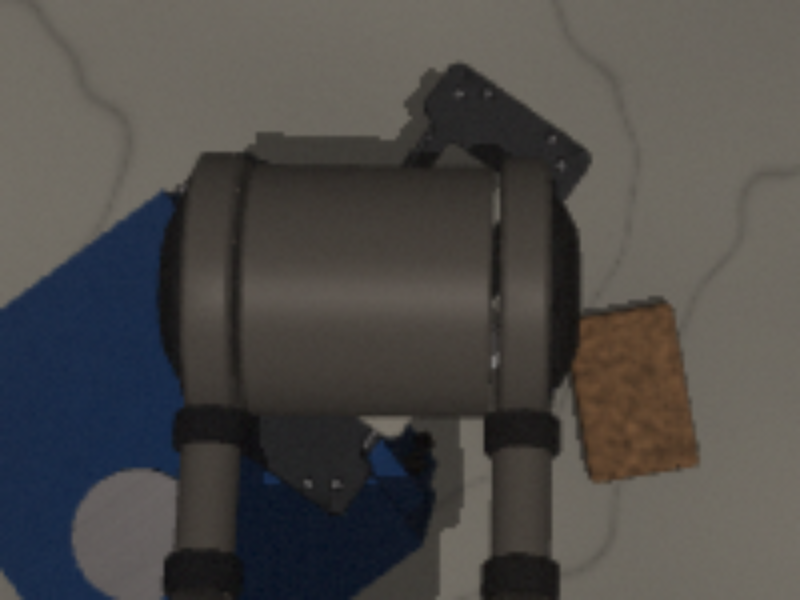

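The cork (640,390 in the crop) has not moved, and the arm covers the door. Now lower onto the shoulders.

```bash
python3 -m handwheel '[[[0,0,0],[0,0,0.002],0],[[0,0,0],[0,0,0.004],0],[[0,0,0],[0,0,0.006],0],[[0,0,0],[0,0,0.008],0],[[0,0,0],[0,0,0.009],0],[[0,0,0],[0,0,0.01],0],[[0,0,0],[0,0,0.011],0],[[0,0,0],[0,0,0.011],0]]'; python3 -m handwheel '[[[0,0,0],[0,0,0.0005],0],[[0,0,0],[0,0,0.001],0],[[0,0,0],[0,0,0.001],0]]'
```

```text
time: 23.45
tool_pos: [508.7, 60.6, 197.3]
tcp_rot: [3.141, 0.0, 0.935]
contact_force: [-3.9, -1.6, -1.7]
grip_width: 13.7
finger_force: 30.0
time: 23.75
tool_pos: [508.8, 60.4, 197.1]
tcp_rot: [3.14, -0.0, 0.936]
contact_force: [-5.2, -3.5, 5.0]
grip_width: 14.0
finger_force: 30.0
```

```bash
python3 -m handwheel '[[[0,0,0],[0,0,0],0.33],[[0,0,0],[0,0,0],0.33],[[0,0,0],[0,0,0],0.33],[[0,0,0],[0,0,0],0.33],[[0,0,0],[0,0,0],0.33],[[0,0,0],[0,0,0],0.33]]'; python3 -m handwheel '[[[0,0,0],[0,0,-0.01],0.33],[[0,0,0],[0,0,-0.04],0.33],[[0,0,0],[0,0,-0.08],0.33],[[0,0,0],[0,0,-0.1],0.33],[[0,0,0],[0,0,-0.1],0],[[0,0,0],[0,0,-0.1],0],[[0,0,0],[0,0,-0.1],0]]'
python3 - <<'E'
from h import *
w=snap('wrist');W=pts(w);m=(np.abs(W[:,:,2]-230)<8);h=cv2.cvtColor(w['image'],cv2.COLOR_RGB2HSV);m&=h[:,:,1]<60;m[300:]=0;p=W[m];r=cv2.minAreaRect(p[:,:2].astype(np.float32));print(r,np.median(p,0).round(1));print(cv2.boxPoints(r).round(1).tolist())
cv2.imwrite('pics/w7.png',w['image'][:,:,::-1]);to(508,60,300,53.6)
E
```

```text
time: 24.35
tool_pos: [508.7, 60.7, 196.2]
tcp_rot: [3.141, -0.0, 0.935]
contact_force: [-0.1, 0.1, 0.2]
grip_width: 30.4
finger_force: 0.0
time: 25.05
tool_pos: [508.0, 60.6, 295.1]
tcp_rot: [-3.14, 0.001, 0.935]
contact_force: [0.8, 0.2, -1.2]
grip_width: 10.9
finger_force: 0.0
((530.6689453125, 94.015380859375), (154.00392150878906, 28.528034210205078), 61.525291442871094) [524.9  82.  227.9]
[[481.3999938964844, 33.099998474121094], [506.5, 19.5], [579.9000244140625, 154.89999389648438], [554.7999877929688, 168.5]]
t 25.1 pos [508.   60.6 295. ] rpy [-1.7988e+02  9.0000e-02  5.3590e+01] F [-0.5  0.   0.2] w 6.7
turn [-0.12  0.09 -0.01] shift [-0.0005  0.0003 -0.005 ]
```

View pics/w7.png

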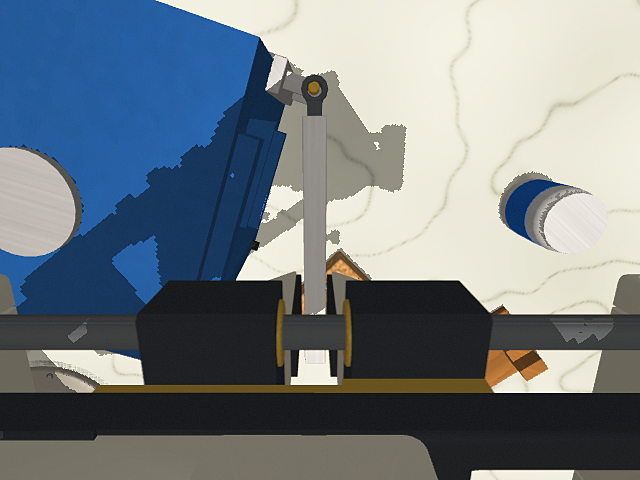

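The pin shows inside the socket at (315,88), the door is ≈18° open and the cork is untouched. Next, closed fingers go to the outer side near the free edge.

```bash
python3 -m handwheel '[[[0,0,6],[-0.02,0.015,0],0],[[0,0,12],[-0.045,0.03,0],0],[[0,0,18],[-0.065,0.043,0],0],[[0,0,18],[-0.065,0.043,0],0],[[0,0,18],[-0.065,0.043,0.02],0],[[0,0,18],[-0.065,0.043,0.05],0],[[0,0,18],[-0.065,0.043,0.08],0],[[0,0,18],[-0.065,0.043,0.09],0],[[0,0,18],[-0.065,0.043,0.09],0],[[0,0,18],[-0.065,0.043,0.09],0]]'; python3 -c "
from h import *
to(466.2,35.3,205,35.6)"
```

```text
time: 26.1
tool_pos: [505.3, -16.9, 207.1]
tcp_rot: [3.141, -0.001, 0.622]
contact_force: [0.4, -0.5, 0.8]
grip_width: 0.7
finger_force: 0.0
t 26.1 pos [505.3 -16.9 207.1] rpy [ 1.7995e+02 -5.0000e-02  3.5640e+01] F [ 0.4 -0.5  0.8] w 0.7
turn [ 0.05 -0.05  0.04] shift [-0.0013 -0.0653  0.0021]
```

```bash
python3 -m handwheel '[[[0,0,0],[0,-0.005,0],0],[[0,0,0],[0,-0.010,0],0],[[0,0,0],[0,-0.015,0],0],[[0,0,0],[0,-0.020,0],0],[[0,0,0],[0,-0.025,0],0],[[0,0,0],[0,-0.03,0],0],[[0,0,0],[0,-0.035,0],0],[[0,0,0],[0,-0.04,0],0],[[0,0,0],[0,-0.045,0],0],[[0,0,0],[0,-0.050,0],0],[[0,0,0],[0,-0.053,0],0],[[0,0,0],[0,-0.053,0],0]]'; python3 -m handwheel '[[[0,0,0],[0,-0.002,0],0],[[0,0,0],[0,-0.004,0],0],[[0,0,0],[0,-0.006,0],0],[[0,0,0],[0,-0.006,0],0]]'
```

```text
time: 27.3
tool_pos: [473.6, 26.3, 206.2]
tcp_rot: [-3.142, 0.0, 0.622]
contact_force: [-0.4, -0.6, 0.1]
grip_width: 0.5
finger_force: 0.0
time: 27.7
tool_pos: [470.2, 31.0, 206.2]
tcp_rot: [-3.142, 0.0, 0.621]
contact_force: [0.1, -0.1, 0.1]
grip_width: 0.6
finger_force: 0.0
```

```bash
python3 -m handwheel '[[[0,0,0],[0,-0.001,0],0],[[0,0,0],[0,-0.002,0],0],[[0,0,0],[0,-0.003,0],0],[[0,0,0],[0,-0.003,0],0]]'; python3 -m handwheel '[[[0,0,0],[0,-0.001,0],0],[[0,0,0],[0,-0.002,0],0],[[0,0,0],[0,-0.003,0],0],[[0,0,0],[0,-0.003,0],0]]';python3 - <<'E'
from h import *
W=pts(snap('wrist'));m=(np.abs(W[:,:,2]-229)<6);w=np.load('last_wrist.npz')['image'];h=cv2.cvtColor(w,cv2.COLOR_RGB2HSV);m&=h[:,:,1]<60;m[300:]=0;p=W[m]
print(len(p),np.median(p,0));P=np.array([566.5,139]);t=np.radians(215.58);y=np.array([np.cos(t),np.sin(t)]);n=np.array([.581,-.813]);q=p[:,:2]-P;a=q@y;b=q@n
for s in range(0,180,20):
    k=(a>s)&(a<s+20)
    if k.sum()>10: print(s,k.sum(),np.percentile(b[k],[5,50,95]).round(1))
E
```

```text
time: 28.1
tool_pos: [468.5, 33.3, 206.2]
tcp_rot: [3.142, 0.0, 0.621]
contact_force: [0.6, -0.4, 0.0]
grip_width: 0.3
finger_force: 0.1
time: 28.5
tool_pos: [466.8, 35.8, 206.2]
tcp_rot: [3.142, -0.0, 0.621]
contact_force: [-0.6, 0.7, -0.6]
grip_width: 0.8
finger_force: 0.1
11764 [508.90967096  96.34700643 227.91232554]
20 1496 [-6.1  0.4  6.8]
40 2887 [-5.7  0.7  7.1]
60 2518 [-5.3  1.2  7.5]
80 2198 [-4.9  1.6  8. ]
100 1929 [-4.4  2.   8.3]
120 736 [-3.9  4.6 29.7]
```

```bash
for i in 1 2; do :; done; python3 -m handwheel '[[[0,0,0],[0,-0.001,0],0],[[0,0,0],[0,-0.002,0],0],[[0,0,0],[0,-0.002,0],0]]'; python3 -m handwheel '[[[0,0,0],[0,-0.001,0],0],[[0,0,0],[0,-0.002,0],0],[[0,0,0],[0,-0.002,0],0]]'
```

```text
time: 28.85
tool_pos: [465.6, 37.4, 206.2]
tcp_rot: [-3.142, 0.0, 0.621]
contact_force: [-0.1, 0.1, 0.2]
grip_width: 0.4
finger_force: 0.1
time: 29.15
tool_pos: [464.4, 39.0, 206.2]
tcp_rot: [3.142, 0.0, 0.621]
contact_force: [0.6, -0.3, -0.4]
grip_width: 0.4
finger_force: 0.1
```

```bash
python3 -m handwheel '[[[0,0,0],[0,-0.001,0],0],[[0,0,0],[0,-0.002,0],0],[[0,0,0],[0,-0.002,0],0]]'; python3 -m handwheel '[[[0,0,0],[0,-0.001,0],0],[[0,0,0],[0,-0.002,0],0],[[0,0,0],[0,-0.002,0],0]]'; python3 -m handwheel '[[[0,0,0],[0,-0.001,0],0],[[0,0,0],[0,-0.002,0],0],[[0,0,0],[0,-0.002,0],0]]'
```

```text
time: 29.45
tool_pos: [463.3, 40.6, 206.2]
tcp_rot: [3.142, 0.0, 0.621]
contact_force: [-0.7, 0.0, -0.9]
grip_width: 0.1
finger_force: 0.1
time: 29.75
tool_pos: [463.0, 41.0, 206.3]
tcp_rot: [3.138, -0.0, 0.621]
contact_force: [3.6, -5.3, -1.4]
grip_width: 0.5
finger_force: 3.3
time: 30.05
tool_pos: [462.9, 41.2, 206.4]
tcp_rot: [3.135, -0.0, 0.621]
contact_force: [7.3, -12.6, -4.5]
grip_width: 0.2
finger_force: 6.8
```

The door is against its bumpers. Back off slowly, then check.

```bash
python3 -m handwheel '[[[0,0,0],[0,0.001,0],0],[[0,0,0],[0,0.002,0],0],[[0,0,0],[0,0.003,0],0],[[0,0,0],[0,0.005,0],0],[[0,0,0],[0,0.01,0],0],[[0,0,0],[0,0.03,0],0],[[0,0,0],[0,0.05,0],0],[[0,0,0],[0,0.05,-0.04],0],[[0,0,0],[0,0.05,-0.08],0],[[0,0,0],[0,0.05,-0.1],0],[[0,0,0],[0,0.05,-0.1],0],[[0,0,0],[0,0.05,-0.1],0]]'
python3 - <<'E'
from h import *
w=snap('wrist');W=pts(w);m=(np.abs(W[:,:,2]-229)<6);h=cv2.cvtColor(w['image'],cv2.COLOR_RGB2HSV);m&=h[:,:,1]<60;m[300:]=0;p=W[m]
print(len(p),np.median(p,0));P=np.array([566.5,139]);t=np.radians(215.58);y=np.array([np.cos(t),np.sin(t)]);n=np.array([.581,-.813]);q=p[:,:2]-P;a=q@y;b=q@n
for s in range(0,190,20):
    k=(a>s)&(a<s+20)
    if k.sum()>10: print(s,k.sum(),np.percentile(b[k],[5,50,95]).round(1),np.median(p[k,2]).round(1))
c=snap('scene');cv2.imwrite('pics/s8.png',cv2.resize(c['image'][110:350,150:470],(800,600))[:,:,::-1])
c=snap('top');W=pts(c);u0,v0,u1,v1=(325,265,370,330);p=W[v0:v1,u0:u1].reshape(-1,3);p=p[(p[:,2]>20)&(p[:,2]<50)];print(cv2.minAreaRect(p[:,:2].astype(np.float32)))
E
```

```text
time: 31.25
tool_pos: [489.9, 3.3, 305.7]
tcp_rot: [-3.141, 0.0, 0.621]
contact_force: [0.1, 0.7, -0.5]
grip_width: 0.6
finger_force: 0.0
5906 [499.06928675  91.13084613 227.52713037]
20 1012 [-6.9 -0.1  6. ] 228.9
40 961 [-7.  -0.1  6. ] 228.4
60 877 [-6.9 -0.3  6. ] 227.9
80 796 [-6.9 -0.2  6. ] 227.5
100 724 [-6.8 -0.3  5.9] 227.1
120 673 [-6.9 -0.3  5.8] 226.5
140 624 [-7.  -0.5  5.8] 226.2
160 239 [-6.8 -0.6  5.9] 225.9
((0.0, 0.0), (0.0, 0.0), 0.0)
```

View pics/s8.png

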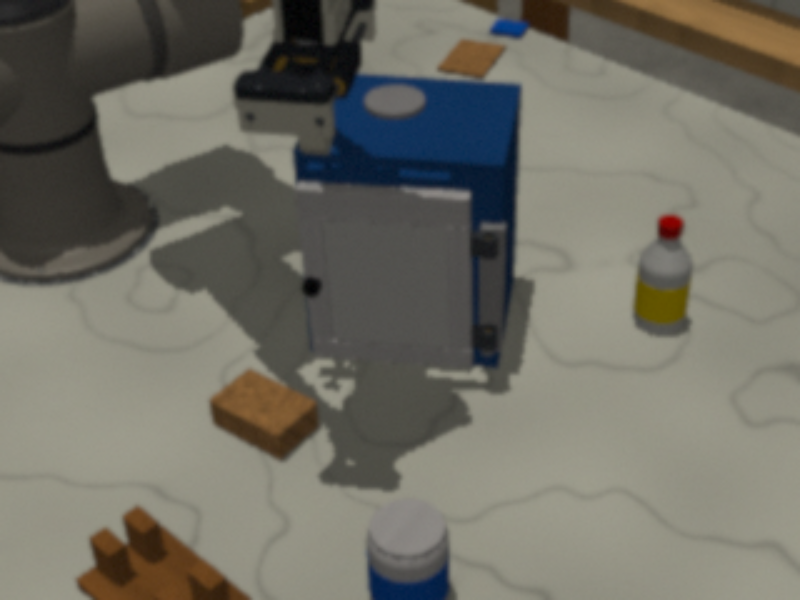

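The door is shut and flat on the cabinet, with both sockets on the hinge at (487,245) and (487,335). The bystanders are in place and the gripper is clear.

```bash
python3 -c "
from plant import *
print(close_job())"
```

```text
the job is handed in; nothing more can be done
None
```

The door hangs on both pintles and is shut against its bumpers, released, with the cork, tin and bottle left where they were; I handed the job in at about 31 s of the 72 s, and it returned no verdict.

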